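# Moisture check on a guitar soundboard

### The job

Before the next brace is glued, check the moisture of this guitar soundboard: lift the yellow moisture meter out of its stand and first prove it on the stand's round brass reference pad, holding it upright with its sprung ball tip pressed about half way in for a second. Then hold it upright on the bare wood inside the red ring in the same way, the ball in the ring and the tip again pressed gently about half way in, and finish while still holding it there, steady, in the gripper. The spruce dents easily: let the meter touch the soundboard nowhere but at the red ring, never push hard, and leave the rest of the bench as it is.

Things in the scene. Friction and masses are not known exactly. Their poses are not given: they have to be found in the camera images.
- meter: Hand-held moisture meter, about 0.2 kg, upright in its stand. Yellow flat-sided housing 26 mm thick (its x, screen on -x) by 46 mm wide (its y). Origin on its axis at the place to grip: the housing ends 38 mm above and 80 mm below it, then a black conical nose to 100 mm below, then a sprung 8 mm stem with a 12 mm ball, lowest point 132 mm below the origin when not pressed. z points up.
- probe_end (a point): Lowest point of the meter's steel ball tip (12 mm ball); it moves with the tip. z points up along the meter.
- ball_tip (a joint): How far the ball tip is pushed up into the meter, in m: 0 free, 0.014 fully in, half way 0.007 (the red band on the stem has then just gone into the nose). A spring: about 0.5 N to start it and 0.45 N more for each mm, so about 3.7 N half way and 6.8 N fully in.
- meter_stand: Black meter stand, fixed. Foot 88 (x) by 165 mm (y), 12 mm thick; origin at the centre of its underside. At y = +40 mm its pocket, 38 by 58 mm outside, rim 102 mm high: the lowest 32 mm of the meter's housing sit in it with 2.5 mm of play, meter x, y along the stand's, meter origin 150 mm above the bench. Draw it straight up: the ball clears the rim after 84 mm. The reference pad is at y = -45 mm.
- check_pad (a point): Centre of the top of the brass reference pad, a 34 mm disc on a grey pedestal on the stand, top 25 mm above the bench.
- soundboard: Classical guitar soundboard, spruce, inside face up, on a cork workboard (400 by 530 mm) and a blue chequered mat, all fixed. Origin at bench height under the middle of the lower bout; z up, y along the centre line to the neck end. Bare face level, 21 mm above the bench. Five fan braces 5 mm wide, 6 mm high, about 40 mm apart, run roughly along y; the rings lie midway between neighbouring braces.
- red_ring: Red paper ring stuck on the soundboard, 29 mm outside, 19 mm inside; origin at its centre on the face of the wood. It may be any one of three places in the lower bout; the other two have blue rings of the same size.
- finger_plane: Small brass finger plane, 22 by 48 mm, 25 mm high, lying on the soundboard 130 mm to one side of its centre line. Leave alone.
- brace_blank: Spruce stick 8 by 130 mm, 15 mm high, lying on the soundboard on the other side. Leave alone.
- tape_roll: Roll of masking tape lying flat, 96 mm across, 24 mm high. Leave alone.
- chisel: Chisel lying on the bench, 240 mm long, 25 mm high. Leave alone.
- glue_bottle: White glue bottle, 56 mm diameter, 150 mm high. Leave alone.
- sanding_block: Cork sanding block, 40 by 75 mm, 32 mm high. Leave alone.
There are look-alikes about, which are no part of the job. There is more than one size of the meter; the one meant has the size given above.

How it is judged:
By the outcome, as a careful person would: the job done as asked, in the order asked, and still so for the second after the job is handed in, while the arm keeps its last pose, push and grip.
It also fails if it takes over 59 s, if anything falls off the work surface, if the arm or the gripper's body presses on something with over 40 N, if the wrist force passes 120 N, or if a joint passes its speed limit or range.

### The arm

A 7-joint arm with a two-finger parallel gripper is mounted at the origin on the work surface. World frame = base frame: x ahead of the robot, y to its left, z up, the work surface at z = 0. Lengths are in mm, angles in rad, forces in N, time in s.
With the tool pointing down it reaches from about 425 to 950 mm from the base axis. Payload 4.7 kg.
Tool frame: the origin (TCP) lies midway between the tips of the shut fingers; the grasp point (between the pads) lies 19 mm behind it; z points along the fingers, y is the line along which they close (so a half turn about z gives the same grasp; the last joint's range is limited). The gripper opens to 87 mm and grips with 3 to 60 N. Pads are 19 mm wide; open, the fingers measure 117 mm over their backs; the gripper's body (75 mm by 190 mm) begins 51 mm behind the grasp point.
Start: joints at [-1.157, 0.469, -0.049, 1.532, 0.024, 1.141, -0.082], TCP at [289.182, 609.94, 187.273] pointing down, gripper open.
Joint ranges: [-2.59, 2.59], [-0.33, 1.99], [-1.39, 1.29], [0.1, 2.45], [-1.04, 4.18], [0.21, 1.99], [-2.66, 2.66]. Speed limits (rad/s): [2.57, 2.57, 3.14, 3.14, 3.14, 3.14, 3.14].

### API

Orientations are given as a 3x3 rotation matrix whose columns are the frame's x, y, z axes.
In Python, from plant import bot, capture, workorder gives the robot as it stands.
- The arm moves only by the tool send_rows, never from a script. Its argument "targets" is a list of rows, each a list of 7 numbers: the shift along the tool's x, y, z in mm, then the turn, a rotation vector about the tool's x, y, z in rad, then the closure, from 0 (fully open) to 1 (shut). A call has 1 to 20 rows; each row is the pose to reach, as a shift and turn from the pose commanded when the call began, along the tool's axes at that moment; what a row does not reach only later rows make up. A row lasts 1/8 s, in which the tool goes at most 62.5 mm and 10.7 degrees, less where a joint would pass 70% of its speed; a pose out of reach is approached as far as the arm can. A call with a gripper value outside its range is refused whole. The fingers move at their own pace and stop on an object; "newtons" is the grip in N (left out, the last holds). Time passes only in rows, so rows that repeat a pose let the fingers close. It gives the time, the measured TCP pose, the force, the opening and the grip force at its end, in the units of the state.
- bot.state(): the state, without advancing time (a new reading comes with each control period).
- capture(name): name is "side" or "top"; returns a dict with "image" (384x512x3 uint8, blue, green, red), "fx", "fy", "cx", "cy" (pixels), "rvec" (rotation vector, rad) and "tvec" (3), from world to camera coordinates, as OpenCV has them. Camera axes: x right, y down, z forward; pixel columns grow to the right and rows downward; lengths in mm; the calibration is good to about 2 mm. A picture is of the moment at which its call begins. There is no depth.
- workorder.finish_job(): hands the job in; it is judged then, once.
The state is a dict: "clock": time; "joint_positions": joint angles; "qvel": joint speeds; "joint_torque": joint torques, N m; "eef_pos": TCP position; "tcp_rot": TCP orientation; "contact_force": force on the tool from outside, world axes, zero at the start; "ft_torque": the same for the moment, N m; "width": finger opening in mm; "grip_force": force on a finger pad.
Only numpy, scipy, OpenCV 4.12 (cv2) and the standard library are available. Lean on these libraries where they do the work, as an engineer would, in place of code of your own. Each camera call takes 0.05 s, during which the arm holds its last target. There are 200 camera calls.

## Working session

There is one attempt and no reset: what is moved stays moved. The work goes in short steps, Python scripts to look and compute and a tool call to move; the robot and the scene stay as the last step left them, time stands still between calls to the robot, and variables do not carry over. Pictures are saved under pics/ and viewed, at most 10 in all, crops included, and the job is handed in when it is done.

Besides the shell and the picture viewer there is one more tool, called as name([rows], argument=value, ...), one row to a line, values as JSON. send_rows: Moves the arm, as the interface text tells. Its arguments: {"type":"object","properties":{"targets":{"type":"array"},"newtons":{"type":"number"}},"required":["targets"]}

```bash
mkdir -p pics; cat > h.py <<'E'
import numpy as np, cv2
from plant import bot, capture, workorder
def snap(n,f,crop=None,s=1):
    c=capture(n); im=c["image"]
    if crop: x0,y0,x1,y1=crop; im=im[y0:y1,x0:x1]
    cv2.imwrite("pics/"+f,cv2.resize(im,None,fx=s,fy=s,interpolation=cv2.INTER_CUBIC)); return c
def cam(c):
    R=cv2.Rodrigues(np.array(c["rvec"],float))[0]; t=np.array(c["tvec"],float).reshape(3)
    K=np.array([[c["fx"],0,c["cx"]],[0,c["fy"],c["cy"]],[0,0,1.]]); return K,R,t
def ray(c,uv,z):
    K,R,t=cam(c); d=R.T@np.linalg.inv(K)@np.array([*uv,1.]); o=-R.T@t
    return o+d*(z-o[2])/d[2]
def proj(c,p):
    K,R,t=cam(c); q=K@(R@np.array(p,float)+t); return q[:2]/q[2]
E
python3 - <<'E'
from h import *
for n in("top","side"):
    c=snap(n,n+"1.png",None,1.5); K,R,t=cam(c); print(n,K[0,0],-R.T@t,R[2])
s=bot.state(); print(s)
E
```

```text
top 432.76047091991336 [ 254.68783223 -171.9737966  1304.09372582] [ 0.22339095  0.00514214 -0.97471536]
side 392.7312402862893 [344.60657631 609.02415318 905.72123359] [ 0.14263532 -0.68531272 -0.71414399]
{'clock': 0.1, 'joint_positions': array([-1.15683618,  0.46938783, -0.04861284,  1.53355978,  0.02409068,
        1.1409967 , -0.08224688]), 'qvel': array([ 0.0014822 , -0.00074633, -0.00116463, -0.00347509,  0.00082982,
        0.00034144,  0.00174889]), 'joint_torque': array([ 6.77776188e-04, -5.09169602e+01, -8.12853361e-02, -2.36829150e+01,
       -6.14983868e-02,  3.45348835e-02,  7.78055073e-05]), 'eef_pos': array([288.97626042, 609.35553721, 186.29246395]), 'tcp_rot': array([[-9.03569962e-01,  4.28439973e-01, -7.16805338e-04],
       [ 4.28440570e-01,  9.03568520e-01, -1.61459871e-03],
       [-4.40758886e-05, -1.76601138e-03, -9.99998440e-01]]), 'contact_force': array([ 0.17193965, -1.1938129 ,  0.25393933]), 'ft_torque': array([ 0.03808654,  0.00078637, -0.01820767]), 'grip_force': 0.0, 'width': 87.09270914295412}
```

View pics/top1.png

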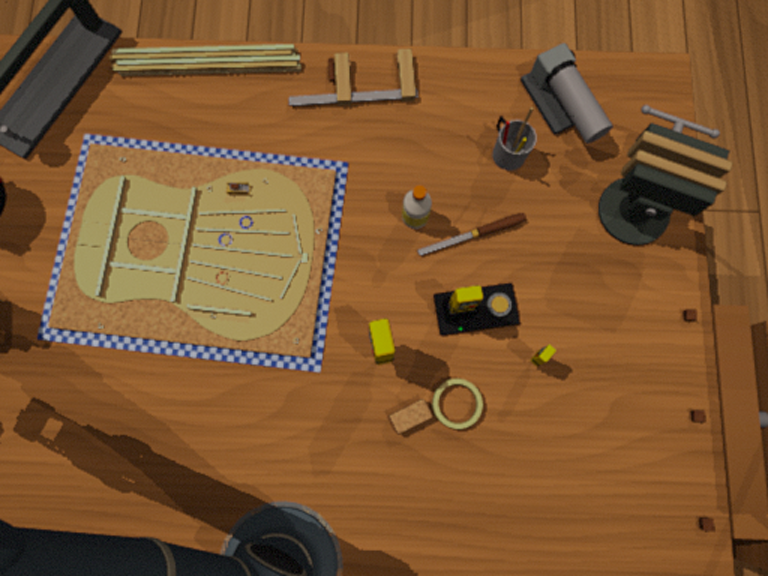

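View pics/side1.png

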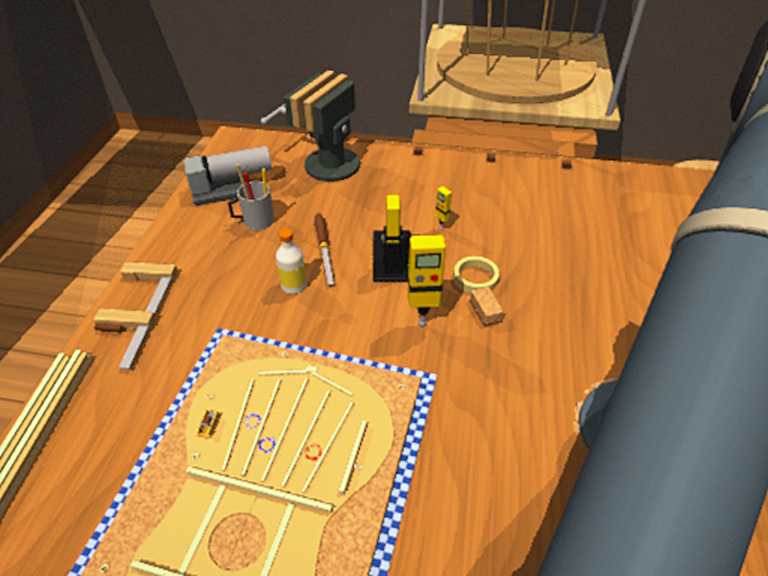

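The pictures show three yellow meters at top (1.5x) pixels (381,341), larger and free-standing; (466,298), in the black stand beside the brass pad; and (544,354), small. The one in the stand fits the description. The red ring is at (222,278). I'll confirm with an enlarged crop and measure.

```bash
python3 - <<'E'
from h import *
c=snap("top","top2.png"); d=capture("side")
import cv2
a=c["image"][180:250,280:360]; b=d["image"][120:225,235:315]
a=cv2.resize(a,(400*1,350),interpolation=cv2.INTER_CUBIC); b=cv2.resize(b,(400,525),interpolation=cv2.INTER_CUBIC)
o=np.zeros((525,800,3),np.uint8); o[:350,:400]=a; o[:,400:]=b; cv2.imwrite("pics/crop1.png",o)
for n,q in(("top",c),("side",d)):
    im=q["image"].astype(int); B,G,Rr=im[...,0],im[...,1],im[...,2]
    m=(Rr>150)&(G<110)&(B<110)&(Rr-G>70)
    n_,l,st,ce=cv2.connectedComponentsWithStats(cv2.dilate(m.astype(np.uint8),np.ones((3,3))))
    for i in range(1,n_):
        if st[i,4]>15: print(n,"red",ce[i],st[i],ray(q,ce[i],21))
    hsv=cv2.cvtColor(q["image"],cv2.COLOR_BGR2HSV); y=cv2.inRange(hsv,(24,180,90),(34,255,255))
    n_,l,st,ce=cv2.connectedComponentsWithStats(y)
    for i in range(1,n_):
        if st[i,4]>30: print(n,"yel",ce[i],st[i],ray(q,ce[i],188))
for uv in((222/1.5,278/1.5),): print(ray(c,uv,21))
print(ray(c,(499/1.5,304/1.5),25))
E
```

```text
top red [279.32954545 127.32954545] [275 123  10  10  88] [ 741.0262666  -247.80693485   21.        ]
top yel [311.51123596 195.85955056] [301 190  21  14 178] [ 489.21169922 -325.54757373  188.        ]
top yel [253.88924051 224.64873418] [246 213  17  26 316] [ 408.48450486 -176.05249362  188.        ]
top yel [364.33766234 235.20779221] [359 230  12  11  77] [ 389.63113517 -461.66278957  188.        ]
side red [294.16901408  79.92957746] [285  78  20   5  71] [ 450.86215854 -946.11028807   21.        ]
side red [316.85714286  81.35714286] [311  80  12   5  42] [ 352.8694917  -949.88387522   21.        ]
side red [337.          83.02352941] [324  81  26   6  85] [ 266.84983069 -949.86464045   21.        ]
side red [301.42857143  86.        ] [300  83   4   7  21] [ 414.99177068 -900.95682538   21.        ]
side red [360.89473684  85.84210526] [359  84   5   5  19] [ 166.46783254 -942.90987833   21.        ]
side red [366.84210526  86.89473684] [365  85   5   5  19] [ 141.88956554 -938.33359999   21.        ]
side red [392.02702703  90.83783784] [388  86   9  11  37] [  39.68811344 
[... 6462 characters left out ...]
     ]
side yel [294.         142.94444444] [290 137   9  11  36] [ 393.31005117 -298.35973731  188.        ]
side yel [284.51489362 162.45957447] [272 157  25  20 235] [ 409.81945722 -208.56145306  188.        ]
side yel [194.68484848 184.77575758] [186 176  18  16 165] [629.7781534  -81.17344443 188.        ]
side yel [288.22222222 184.75308642] [279 178  16  13  81] [ 389.5111502  -123.23478292  188.        ]
side yel [276.7755102  199.69387755] [273 195   9  10  49] [411.45283835 -65.23251774 188.        ]
side yel [288.13043478 199.33333333] [283 194  11  11  69] [383.62965576 -71.38713314 188.        ]
[542.06464087 148.72854403  21.        ]
[ 504.46979811 -411.54685867   25.        ]
```

View pics/crop1.png

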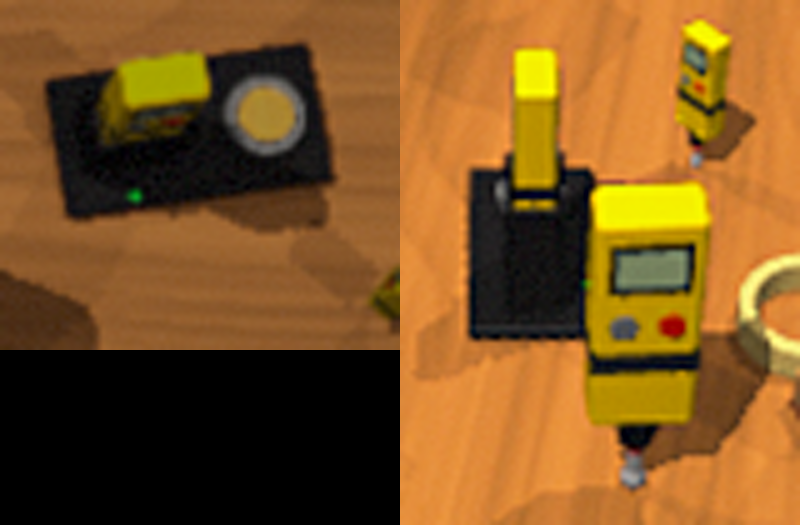

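The crop confirms it: the meter in the stand (top-view footprint about 46 mm wide) is next to the brass pad, and the other two stand free at larger and smaller sizes. Now I'll fit the stand's pose by projecting a model into both views.

```bash
cat > fit.py <<'E'
from h import *
from scipy.optimize import least_squares
c=capture("top"); d=capture("side")
off=lambda p:(p[0]/5+280-.4,p[1]/5+180-.4); offs=lambda p:((p[0]-400)/5+235-.4,p[1]/5+120-.4)
obs=[(c,(0,-45,25),off((265,113))),                       # pad
 (c,(44,82.5,12),off((48,82))),(c,(44,-82.5,12),off((308,45))),
 (c,(-44,-82.5,0),off((332,182))),(c,(-44,82.5,0),off((70,216))),
 (c,(13,63,188),off((120,62))),(c,(13,17,188),off((206,54))),(c,(-13,17,188),off((209,95))),(c,(-13,63,188),off((122,103))),
 (d,(0,40,188),offs((535,73)))]
def res(q):
    x,y,a=q[:3]; R=np.array([[np.cos(a),-np.sin(a),0],[np.sin(a),np.cos(a),0],[0,0,1]])
    return np.concatenate([proj(k,R@np.array(m)+[x,y,0])-o for k,m,o in obs])
s=least_squares(res,[495,-365,.15],loss="soft_l1"); x,y,a=s.x
print(s.x,np.round(res(s.x).reshape(-1,2),1))
R=np.array([[np.cos(a),-np.sin(a)],[np.sin(a),np.cos(a)]])
print("meter",R@[0,40]+[x,y],"pad",R@[0,-45]+[x,y],"ydir",R[:,1])
# red ring
for n,k,box in(("top",c,(135,172,162,198)),("side",d,(196,290,222,313))):
    x0,y0,x1,y1=box; im=k["image"][y0:y1,x0:x1].astype(int)
    w=np.clip(im[...,2]-im[...,1]-75,0,None); m=w>10
    v,u=np.nonzero(m); print(n,len(u),u.min()+x0,u.max()+x0,v.min()+y0,v.max()+y0)
    uv=((u.min()+u.max())/2+x0,(v.min()+v.max())/2+y0); print(uv,ray(k,uv,21),ray(k,(u.mean()+x0,v.mean()+y0),21))
big=[cv2.resize(k["image"][b[1]:b[3],b[0]:b[2]],(390,390),interpolation=cv2.INTER_CUBIC) for k,b in((c,(130,168,169,207)),(d,(190,282,229,321)))]
cv2.imwrite("pics/ring.png",np.hstack(big))
print("glue",ray(c,(420/1.5,190/1.5),150),"bigmeter",ray(c,(381/1.5,325/1.5),200))
E
python3 fit.py
```

```text
[ 4.97804868e+02 -3.67730336e+02  1.64622534e-01] [[ 0.3  0.2]
 [-0.9 -1.3]
 [ 0.4 -1. ]
 [ 0.   0.4]
 [-1.1  0.9]
 [-0.5 -0.5]
 [-0.5 -1.2]
 [ 0.6  0.2]
 [ 0.7  0.9]
 [ 0.8 -0.9]]
meter [ 491.24966838 -328.27112415] pad [ 505.17946668 -412.12194835] ydir [-0.16387998  0.98648028]Traceback (most recent call last):
  File "fit.py", line 21, in <module>
    v,u=np.nonzero(m); print(n,len(u),u.min()+x0,u.max()+x0,v.min()+y0,v.max()+y0)
                                      ~~~~~^^
    return umr_minimum(a, axis, None, out, keepdims, initial, where)
ValueError: zero-size array to reduction operation minimum which has no identity
```

```bash
sed -i '/^# red ring/,$d' fit.py; cat > ring.py <<'E'
from h import *
big=[]
for n,box in(("top",(135,172,162,198)),("side",(196,290,222,313))):
    k=capture(n); x0,y0,x1,y1=box; im=k["image"][y0:y1,x0:x1]
    a=cv2.cvtColor(im,cv2.COLOR_BGR2LAB)[...,1].astype(float); w=np.clip(a-np.median(a)-8,0,None)
    v,u=np.mgrid[y0:y1,x0:x1]; uv=((u*w).sum()/w.sum(),(v*w).sum()/w.sum())
    print(n,uv,(w>0).sum(),ray(k,uv,21))
    big.append(cv2.resize(im,(390,390),interpolation=cv2.INTER_CUBIC))
cv2.imwrite("pics/ring.png",np.hstack(big))
E
cat > plan.py <<'E'
from h import *
# shift in tool axes from present pose to TCP target p, and turn about tool z bringing tool y to angle a
def go(p,a=None):
    s=bot.state(); R=np.array(s["tcp_rot"]); print("pos",np.round(s["eef_pos"],1),"shift",np.round(R.T@(np.array(p)-s["eef_pos"]),1))
    if a is not None:
        T=np.array([[0,np.cos(a),0],[0,np.sin(a),0],[0,0,-1]]); T[:,0]=np.cross(T[:,1],T[:,2])
        print("turn",np.round(cv2.Rodrigues(R.T@T)[0].ravel(),4))
E
python3 ring.py; python3 - <<'E'
from plan import *
a=0.1646-np.pi/2
go((480,300,330)); go((560,100,330)); go((491,-328,330),a)
E
```

```text
top (np.float64(146.5974025974026), np.float64(184.12987012987014)) 26 [545.68877446 153.30649423  21.        ]
side (np.float64(208.23693209574986), np.float64(302.3829995114802)) 143 [546.02763511 153.43730053  21.        ]
pos [289.2 609.8 187.1] shift [-305.2 -198.2 -142.9]
pos [289.2 609.8 187.1] shift [-463.2 -344.6 -142.8]
pos [289.2 609.8 187.1] shift [-584.2 -760.9 -142.7]
turn [-1.0000e-04  3.0000e-04  2.5341e+00]
```

View pics/ring.png

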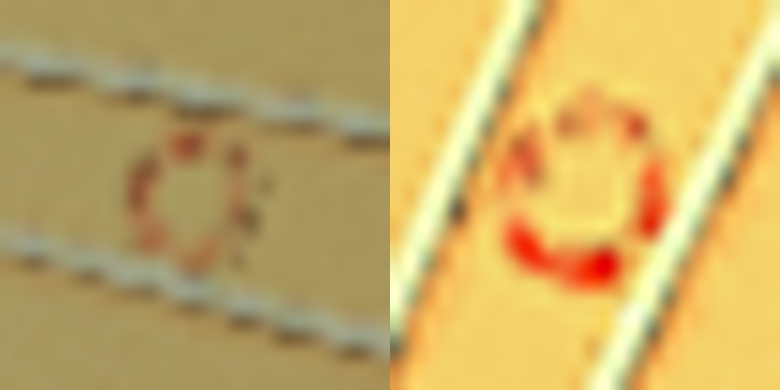

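The ring crop shows the red ring centred at about (147.5,184.8) top and (208.5,300.7) side, midway between two braces. Next, the move above the meter.

send_rows([
  [0, 0, -55, 0, 0, 0.1, 0],
  [-40, -25, -100, 0, 0, 0.25, 0],
  [-90, -57, -143, 0, 0, 0.4, 0],
  [-145, -93, -143, 0, 0, 0.55, 0],
  [-200, -129, -143, 0, 0, 0.7, 0],
  [-255, -165, -143, 0, 0, 0.85, 0],
  [-305, -198, -143, 0, 0, 1.0, 0],
  [-345, -235, -143, 0, 0, 1.15, 0],
  [-385, -272, -143, 0, 0, 1.3, 0],
  [-424, -308, -143, 0, 0, 1.45, 0],
  [-463, -345, -143, 0, 0, 1.6, 0],
  [-480, -400, -143, 0, 0, 1.75, 0],
  [-497, -455, -143, 0, 0, 1.9, 0],
  [-514, -510, -143, 0, 0, 2.05, 0],
  [-531, -565, -143, 0, 0, 2.2, 0],
  [-547, -620, -143, 0, 0, 2.35, 0],
  [-560, -670, -143, 0, 0, 2.5, 0],
  [-572, -715, -143, 0, 0, 2.534, 0],
  [-580, -745, -143, 0, 0, 2.534, 0],
  [-584, -761, -143, 0, 0, 2.534, 0],
])

```text
clock: 2.9
eef_pos: [490.0, -329.6, 330.3]
tcp_rot: [[0.987, 0.162, -0.0], [0.162, -0.987, -0.0], [-0.0, 0.0, -1.0]]
contact_force: [0.1, 0.2, 0.7]
width: 86.9
grip_force: 0.0
```

```bash
cat > t.py <<'E'
from plan import *
go((491.2,-328.3,131),0.1646-np.pi/2); s=bot.state(); print(s["clock"],s["joint_positions"].round(2),s["contact_force"].round(1),s["width"])
c=snap("top","a.png"); d=snap("side","b.png")
print(ray(c,(147.5,184.8),21),ray(d,(208.5,300.7),21))
cv2.imwrite("pics/close1.png",np.hstack([cv2.resize(k["image"][b:b+120,a:a+120],(400,400),interpolation=cv2.INTER_CUBIC) for k,a,b in((c,265,150),(d,205,80))]))
E
python3 t.py
```

```text
pos [ 490.  -329.6  330.3] shift [  1.4  -1.1 199.3]
turn [ 0.0002  0.0001 -0.0022]
2.9 [-0.11  0.29  0.84  1.57 -0.22  1.37 -0.67] [0.1 0.2 0.7] 86.86234865987944
[543.68128675 150.38695571  21.        ] [546.56545895 148.8698585   21.        ]
```

send_rows([
  [1.4, -1.1, 40, 0, 0, -0.002, 0],
  [1.4, -1.1, 85, 0, 0, -0.002, 0],
  [1.4, -1.1, 130, 0, 0, -0.002, 0],
  [1.4, -1.1, 165, 0, 0, -0.002, 0],
  [1.4, -1.1, 190, 0, 0, -0.002, 0],
  [1.4, -1.1, 199, 0, 0, -0.002, 0],
  [1.4, -1.1, 199, 0, 0, -0.002, 0],
], newtons=5)

```text
clock: 3.88
eef_pos: [492.6, -325.6, 131.3]
tcp_rot: [[0.986, 0.168, -0.0], [0.168, -0.986, 0.001], [0.0, -0.001, -1.0]]
contact_force: [0.1, -0.6, -0.4]
width: 86.8
grip_force: 0.0
```

```bash
python3 t.py
```

```text
pos [ 492.6 -325.6  131.3] shift [-1.9  2.4  0.2]
turn [-0.0006 -0.0001  0.0037]
3.875 [-0.04  0.46  0.75  1.83 -0.37  0.99 -0.54] [ 0.1 -0.6 -0.4] 86.79341455958381
[543.68128675 150.38695571  21.        ] [546.56545895 148.8698585   21.        ]
```

View pics/close1.png

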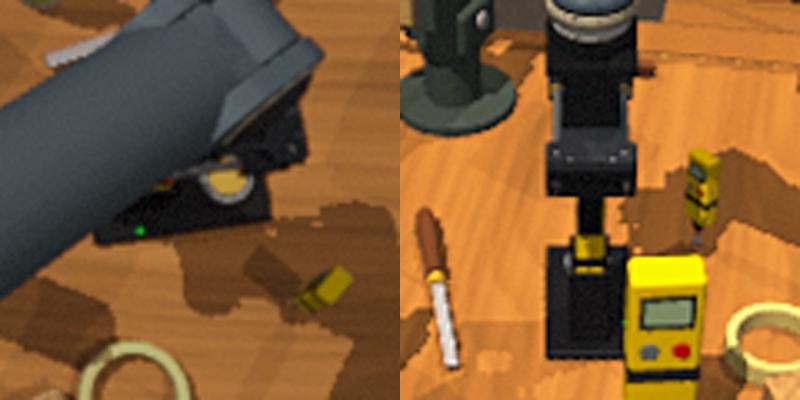

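The view shows the fingers straddling the meter, with the near finger at (592,215) above the yellow at (590,250). I'll correct by about 2 mm and close gently.

send_rows([
  [-1.9, 2.4, 0, 0, 0, 0.004, 0],
  [-1.9, 2.4, 0, 0, 0, 0.004, 0],
  [-1.9, 2.4, 0, 0, 0, 0.004, 0.3],
  [-1.9, 2.4, 0, 0, 0, 0.004, 0.4],
  [-1.9, 2.4, 0, 0, 0, 0.004, 0.6],
  [-1.9, 2.4, 0, 0, 0, 0.004, 0.6],
  [-1.9, 2.4, 0, 0, 0, 0.004, 0.6],
  [-1.9, 2.4, 0, 0, 0, 0.004, 0.6],
], newtons=5)

```text
clock: 4.97
eef_pos: [490.5, -329.1, 131.1]
tcp_rot: [[0.987, 0.162, -0.0], [0.162, -0.987, 0.0], [-0.0, -0.0, -1.0]]
contact_force: [-0.5, 0.3, 0.1]
width: 46.1
grip_force: 5.0
```

```bash
python3 t.py
```

```text
pos [ 490.5 -329.1  131.1] shift [ 0.8 -0.7  0.1]
turn [-0.0003  0.0001 -0.0018]
4.975 [-0.03  0.47  0.75  1.83 -0.37  0.99 -0.53] [-0.5  0.3  0.1] 46.12824257299876
[543.68128675 150.38695571  21.        ] [546.56545895 148.8698585   21.        ]
```

send_rows([
  [0, 0, 0, 0, 0, 0, 0.6],
  [0, 0, 0, 0, 0, 0, 0.6],
  [0, 0, 0, 0, 0, 0, 0.6],
  [0, 0, -8, 0, 0, 0, 0.6],
  [0, 0, -20, 0, 0, 0, 0.6],
  [0, 0, -32, 0, 0, 0, 0.6],
  [0, 0, -44, 0, 0, 0, 0.6],
  [0, 0, -56, 0, 0, 0, 0.6],
  [0, 0, -68, 0, 0, 0, 0.6],
  [0, 0, -80, 0, 0, 0, 0.6],
  [0, 0, -92, 0, 0, 0, 0.6],
  [0, 0, -100, 0, 0, 0, 0.6],
  [0, 0, -100, 0, 0, 0, 0.6],
  [0, 0, -100, 0, 0, 0, 0.6],
], newtons=25)

```text
clock: 6.82
eef_pos: [490.3, -329.0, 230.8]
tcp_rot: [[0.987, 0.162, -0.001], [0.162, -0.987, 0.001], [-0.001, -0.001, -1.0]]
contact_force: [0.2, 0.7, -1.9]
width: 45.7
grip_force: 24.9
```

```bash
cat > t2.py <<'E'
from plan import *
go((505.2,-412.1,231),0.1646-np.pi/2); s=bot.state(); print(s["clock"],s["contact_force"].round(2),s["width"])
c=snap("top","a.png"); d=snap("side","b.png")
cv2.imwrite("pics/close2.png",np.hstack([cv2.resize(k["image"][b:b+100,a:a+100],(400,400),interpolation=cv2.INTER_CUBIC) for k,a,b in((c,275,160),(d,210,90))]))
E
python3 t2.py
```

```text
pos [ 490.3 -329.   230.8] shift [ 1.2 84.4 -0.3]
turn [-0.0007  0.0007 -0.0017]
6.825 [ 0.16  0.7  -1.87] 45.71697536208465
```

View pics/close2.png

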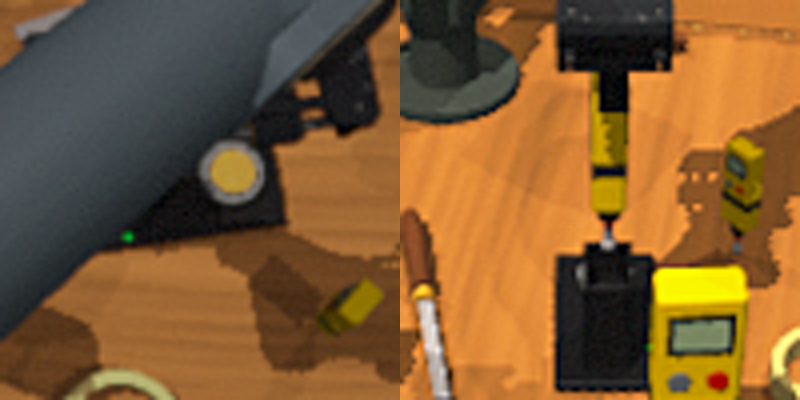

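The meter is drawn out of its pocket, hanging upright, with its ball at crop (608,240) above the empty stand. Now over to the pad and down to just above contact.

send_rows([
  [0, 10, 0, 0, 0, 0, 0.6],
  [0, 28, 0, 0, 0, 0, 0.6],
  [0, 46, 0, 0, 0, 0, 0.6],
  [0.5, 64, 0, 0, 0, 0, 0.6],
  [1, 78, 0, 0, 0, 0, 0.6],
  [1, 84.5, 0, 0, 0, 0, 0.6],
  [1, 84.5, 15, 0, 0, 0, 0.6],
  [1, 84.5, 35, 0, 0, 0, 0.6],
  [1, 84.5, 55, 0, 0, 0, 0.6],
  [1, 84.5, 75, 0, 0, 0, 0.6],
  [1, 84.5, 84, 0, 0, 0, 0.6],
  [1, 84.5, 88, 0, 0, 0, 0.6],
  [1, 84.5, 88, 0, 0, 0, 0.6],
  [1, 84.5, 88, 0, 0, 0, 0.6],
])

```text
clock: 8.68
eef_pos: [505.6, -412.9, 144.0]
tcp_rot: [[0.987, 0.162, 0.001], [0.162, -0.987, -0.001], [0.001, 0.001, -1.0]]
contact_force: [0.1, 0.8, -1.2]
width: 45.7
grip_force: 24.9
```

```bash
cat > t3.py <<'E'
from plan import *
go((505.2,-412.1,131),0.1646-np.pi/2); f=[]
c=snap("top","a.png"); d=snap("side","b.png"); 
for i in range(1): f.append(bot.state()["contact_force"])
print(bot.state()["clock"],np.mean(f,0).round(2))
cv2.imwrite("pics/close3.png",cv2.resize(d["image"][100:180,215:295],(600,600),interpolation=cv2.INTER_CUBIC))
E
python3 t3.py
```

```text
pos [ 505.6 -412.9  144. ] shift [-0.2 -0.9 13. ]
turn [ 0.001  -0.001  -0.0019]
8.775 [ 0.76  0.31 -1.52]
```

View pics/close3.png

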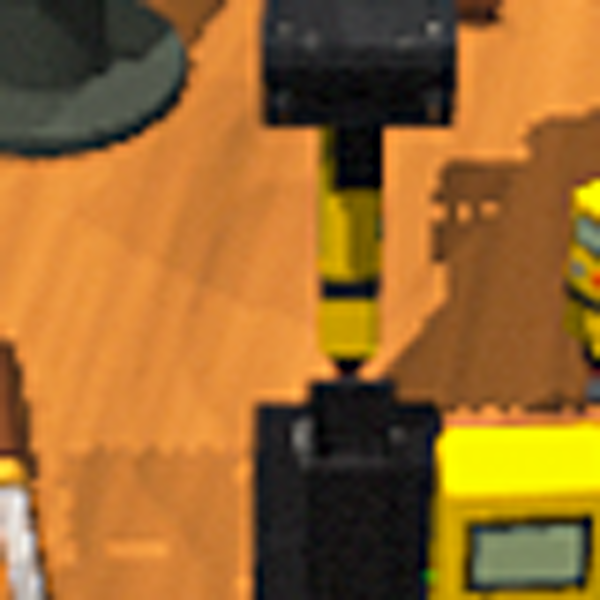

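The meter hangs above the pad side of the stand, with its nose at (347,370) just behind the pocket. I'll press slowly.

send_rows([
  [0, 0, 2, 0, 0, 0, 0.6],
  [0, 0, 4, 0, 0, 0, 0.6],
  [0, 0, 6, 0, 0, 0, 0.6],
  [0, 0, 8, 0, 0, 0, 0.6],
  [0, 0, 10, 0, 0, 0, 0.6],
  [0, 0, 10, 0, 0, 0, 0.6],
  [0, 0, 10, 0, 0, 0, 0.6],
])

```text
clock: 9.65
eef_pos: [505.3, -412.5, 133.4]
tcp_rot: [[0.987, 0.162, 0.0], [0.162, -0.987, 0.0], [0.0, -0.0, -1.0]]
contact_force: [-0.1, 1.1, 1.6]
width: 45.9
grip_force: 24.9
```

send_rows([
  [0, 0, 1, 0, 0, 0, 0.6],
  [0, 0, 1.5, 0, 0, 0, 0.6],
  [0, 0, 1.5, 0, 0, 0, 0.6],
])

```text
clock: 10.02
eef_pos: [505.3, -412.5, 131.8]
tcp_rot: [[0.987, 0.162, 0.0], [0.162, -0.987, 0.0], [0.0, 0.0, -1.0]]
contact_force: [-0.3, 0.5, 2.2]
width: 46.0
grip_force: 24.9
```

```bash
python3 - <<'E'
from h import *
z=[];p=[]
for i in range(6):
    d=capture("top"); s=bot.state(); z.append(s["contact_force"]); p.append(s["eef_pos"])
print(np.mean(z,0),np.std(z,0),np.mean(p,0),s["clock"])
E
```

```text
[-0.26590418  0.51586316  1.80399243] [0.23137864 0.50097111 0.2416829 ] [ 505.28165262 -412.50107979  131.76115584] 10.325
```

send_rows([
  [0, 0, 0.4, 0, 0, 0, 0.6],
  [0, 0, 0.4, 0, 0, 0, 0.6],
  [0, 0, 0.4, 0, 0, 0, 0.6],
  [0, 0, 0.4, 0, 0, 0, 0.6],
  [0, 0, 0.4, 0, 0, 0, 0.6],
  [0, 0, 0.4, 0, 0, 0, 0.6],
  [0, 0, 0.4, 0, 0, 0, 0.6],
  [0, 0, 0.4, 0, 0, 0, 0.6],
  [0, 0, 0.4, 0, 0, 0, 0.6],
  [0, 0, 0.4, 0, 0, 0, 0.6],
  [0, 0, 0.4, 0, 0, 0, 0.6],
  [0, 0, 0.4, 0, 0, 0, 0.6],
  [0, 0, 0.4, 0, 0, 0, 0.6],
])

```text
clock: 11.95
eef_pos: [505.2, -412.5, 131.3]
tcp_rot: [[0.987, 0.162, 0.0], [0.162, -0.987, 0.0], [0.0, -0.0, -1.0]]
contact_force: [0.7, 0.3, 1.9]
width: 45.8
grip_force: 24.9
```

```bash
cat > t4.py <<'E'
from plan import *
z=[]
for i in range(6):
    d=capture("side"); z.append(bot.state()["contact_force"])
print("F",np.mean(z,0).round(2))
go((506,-412.5,285)); go((560,-100,285)); go((545,150,285))
E
python3 t4.py
```

```text
F [-0.19  0.54  1.88]
pos [ 505.2 -412.5  131.3] shift [ 8.000e-01  1.000e-01 -1.537e+02]
pos [ 505.2 -412.5  131.3] shift [ 104.7 -299.5 -153.7]
pos [ 505.2 -412.5  131.3] shift [ 130.4 -548.6 -153.7]
```

send_rows([
  [0, 0, -5, 0, 0, 0, 0.6],
  [0, 0, -20, 0, 0, 0, 0.6],
  [0, 0, -45, 0, 0, 0, 0.6],
  [0, 0, -75, 0, 0, 0, 0.6],
  [0, 0, -105, 0, 0, 0, 0.6],
  [0, 0, -135, 0, 0, 0, 0.6],
  [2, -8, -153, 0, 0, 0, 0.6],
  [8, -30, -154, 0, 0, 0, 0.6],
  [16, -65, -154, 0, 0, 0, 0.6],
  [26, -105, -154, 0, 0, 0, 0.6],
  [36, -150, -154, 0, 0, 0, 0.6],
  [47, -195, -154, 0, 0, 0, 0.6],
  [57, -240, -154, 0, 0, 0, 0.6],
  [68, -285, -154, 0, 0, 0, 0.6],
  [78, -330, -154, 0, 0, 0, 0.6],
  [89, -375, -154, 0, 0, 0, 0.6],
  [100, -420, -154, 0, 0, 0, 0.6],
  [110, -465, -154, 0, 0, 0, 0.6],
  [120, -505, -154, 0, 0, 0, 0.6],
  [126, -532, -154, 0, 0, 0, 0.6],
])

```text
clock: 14.75
eef_pos: [542.3, 135.7, 285.0]
tcp_rot: [[0.986, 0.165, -0.001], [0.165, -0.986, 0.0], [-0.001, -0.0, -1.0]]
contact_force: [-0.1, -0.3, -1.4]
width: 46.0
grip_force: 24.9
```

send_rows([
  [4, -16, 0, 0, 0, 0, 0.6],
  [4, -16, 0, 0, 0, 0, 0.6],
  [4, -16, 15, 0, 0, 0, 0.6],
  [4, -16, 35, 0, 0, 0, 0.6],
  [4, -16, 55, 0, 0, 0, 0.6],
  [4, -16, 75, 0, 0, 0, 0.6],
  [4, -16, 95, 0, 0, 0, 0.6],
  [4, -16, 108, 0, 0, 0, 0.6],
  [4, -16, 110, 0, 0, 0, 0.6],
  [4, -16, 110, 0, 0, 0, 0.6],
])

```text
clock: 16.0
eef_pos: [545.1, 149.0, 175.7]
tcp_rot: [[0.987, 0.161, 0.001], [0.161, -0.987, 0.0], [0.001, -0.0, -1.0]]
contact_force: [-0.2, -0.0, -2.6]
width: 45.9
grip_force: 24.9
```

```bash
cat > t5.py <<'E'
from plan import *
import sys
z=[]
c=capture("top")
for i in range(6):
    d=capture("side"); z.append(bot.state()["contact_force"])
print("F",np.mean(z,0).round(2),bot.state()["clock"]); go((545,149.7,150),0.1646-np.pi/2)
s=bot.state(); tip=s["eef_pos"]+np.array([0,0,19-132]); print("tip pred",tip,"px side",proj(d,tip),"ring px",proj(d,(545,149.7,21)))
R=np.array(s["tcp_rot"]); print(R[:,2])
cv2.imwrite("pics/"+sys.argv[1],np.hstack([cv2.resize(d["image"][b:b+w,a:a+w],(400,400),interpolation=cv2.INTER_CUBIC) for a,b,w in((168,250,80),(190,280,40))]))
E
python3 t5.py r1.png
```

```text
F [ 0.22 -0.03 -1.64] 16.35
pos [544.8 149.4 175.7] shift [ 0.2 -0.2 25.7]
turn [-0.0003 -0.0006 -0.0017]
tip pred [544.8344762  149.43802816  62.66768026] px side [207.62188921 292.34197568] ring px [209.02433205 301.10139743]
[ 5.41814778e-04  3.82492078e-04 -9.99999780e-01]
```

View pics/r1.png

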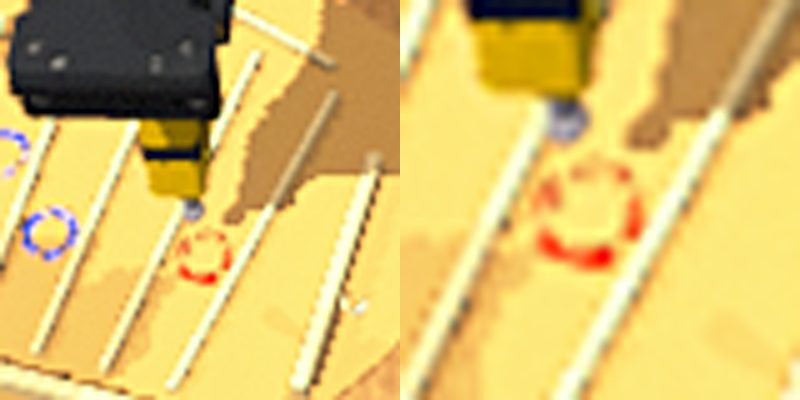

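The picture shows the ball at right-crop (566,120) hanging above the ring, which is centred at (590,213) between two braces. I'll go to about 8 mm above the wood with a small correction and look again.

send_rows([
  [-1.4, 1.6, 5, 0, 0, 0, 0.6],
  [-1.4, 1.6, 13, 0, 0, 0, 0.6],
  [-1.4, 1.6, 21, 0, 0, 0, 0.6],
  [-1.4, 1.6, 28, 0, 0, 0, 0.6],
  [-1.4, 1.6, 32, 0, 0, 0, 0.6],
  [-1.4, 1.6, 33, 0, 0, 0, 0.6],
  [-1.4, 1.6, 33, 0, 0, 0, 0.6],
  [-1.4, 1.6, 33, 0, 0, 0, 0.6],
])

```text
clock: 17.35
eef_pos: [543.8, 147.6, 142.6]
tcp_rot: [[0.987, 0.162, 0.001], [0.162, -0.987, 0.0], [0.001, -0.0, -1.0]]
contact_force: [-0.0, -0.5, -2.1]
width: 45.6
grip_force: 24.9
```

```bash
python3 t5.py r2.png
```

```text
F [ 0.16  0.02 -2.06] 17.7
pos [543.6 147.6 142.4] shift [ 1.8 -1.9 -7.6]
turn [-0.0002 -0.0001 -0.0018]
tip pred [543.56707481 147.57277497  29.40338754] px side [209.51163401 298.72170531] ring px [209.02433205 301.10139743]
[ 1.18923913e-04  1.84497612e-04 -9.99999976e-01]
```

View pics/r2.png

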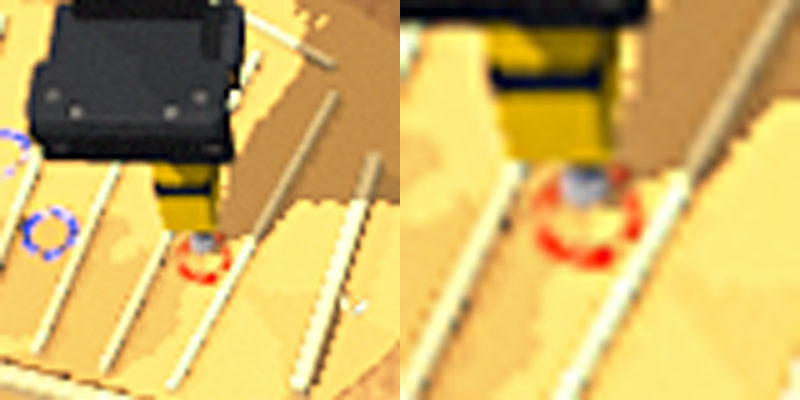

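```bash
python3 - <<'E'
from h import *
d=capture("side"); s=bot.state(); tz=s["eef_pos"][2]-113
im=d["image"]
b=ray(d,(208.1,298.1),tz+6); r=ray(d,(208.5,300.8),21); print(b,r)
dw=(r-b)[:2]; R=np.array(s["tcp_rot"])[:2,:2]; print("diff",dw,"tool",R.T@dw)
E
```

```text
[546.06528215 149.69368844  35.35870375] [546.49512332 149.13510918  21.        ]
diff [ 0.42984117 -0.55857926] tool [0.33361723 0.62086533]
```

The ball, at crop (586,186) and still about 8 mm up, lines up with the ring centre to within 1 mm. I'll press slowly, in stages.

send_rows([
  [0, 0, 2, 0, 0, 0, 0.6],
  [0, 0, 4, 0, 0, 0, 0.6],
  [0, 0, 6, 0, 0, 0, 0.6],
  [0, 0, 8, 0, 0, 0, 0.6],
  [0, 0, 9.5, 0, 0, 0, 0.6],
  [0, 0, 11, 0, 0, 0, 0.6],
  [0, 0, 12, 0, 0, 0, 0.6],
  [0, 0, 12, 0, 0, 0, 0.6],
  [0, 0, 12, 0, 0, 0, 0.6],
])

```text
clock: 18.88
eef_pos: [543.7, 147.5, 130.5]
tcp_rot: [[0.987, 0.162, 0.0], [0.162, -0.987, 0.0], [0.0, -0.0, -1.0]]
contact_force: [0.3, 0.6, -0.2]
width: 45.9
grip_force: 24.9
```

```bash
python3 t5.py r3.png
```

```text
F [-0.46 -0.22  0.29] 19.225
pos [543.6 147.6 130.4] shift [  1.7  -1.9 -19.6]
turn [-0.0001 -0.0001 -0.0018]
tip pred [543.58328889 147.55187375  17.3742142 ] px side [209.9205483  301.15242471] ring px [209.02433205 301.10139743]
[ 9.99819056e-05  1.31161064e-04 -9.99999986e-01]
```

send_rows([
  [0, 0, 1, 0, 0, 0, 0.6],
  [0, 0, 2, 0, 0, 0, 0.6],
  [0, 0, 2.8, 0, 0, 0, 0.6],
  [0, 0, 3.3, 0, 0, 0, 0.6],
  [0, 0, 3.3, 0, 0, 0, 0.6],
  [0, 0, 3.3, 0, 0, 0, 0.6],
  [0, 0, 3.3, 0, 0, 0, 0.6],
])

```text
clock: 20.1
eef_pos: [543.6, 147.6, 127.1]
tcp_rot: [[0.987, 0.162, 0.0], [0.162, -0.987, 0.0], [0.0, -0.0, -1.0]]
contact_force: [-0.1, -0.5, 1.5]
width: 45.5
grip_force: 24.9
```

```bash
python3 t5.py r4.png
```

```text
F [-0.07  0.    1.9 ] 20.45
pos [543.6 147.6 127.1] shift [  1.8  -1.9 -22.9]
turn [-0.0001 -0.0001 -0.0018]
tip pred [543.5771971  147.56466805  14.05730335] px side [210.03424744 301.82250961] ring px [209.02433205 301.10139743]
[ 8.23778366e-05  1.37274820e-04 -9.99999987e-01]
```

View pics/r4.png

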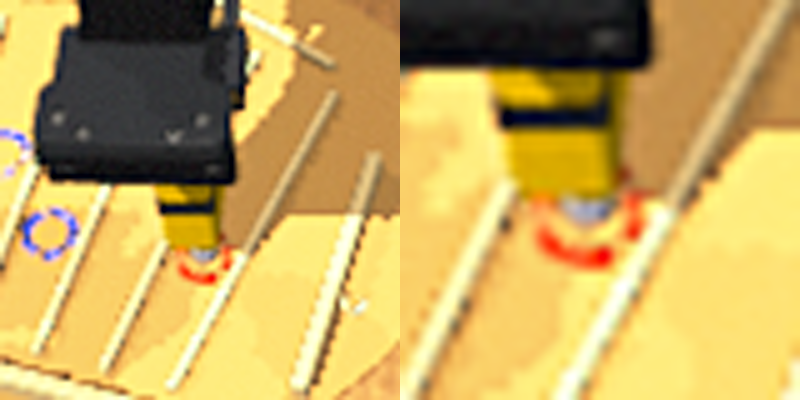

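The ball sits centred in the red ring: its bottom edge is at crop (587,220), where about (590,219) is expected. The press is about 3.8 N and 6.9 mm, upright. I'll hold a second and hand in.

send_rows([
  [0, 0, 0, 0, 0, 0, 0.6],
  [0, 0, 0, 0, 0, 0, 0.6],
  [0, 0, 0, 0, 0, 0, 0.6],
  [0, 0, 0, 0, 0, 0, 0.6],
  [0, 0, 0, 0, 0, 0, 0.6],
  [0, 0, 0, 0, 0, 0, 0.6],
  [0, 0, 0, 0, 0, 0, 0.6],
  [0, 0, 0, 0, 0, 0, 0.6],
  [0, 0, 0, 0, 0, 0, 0.6],
  [0, 0, 0, 0, 0, 0, 0.6],
])

```text
clock: 21.7
eef_pos: [543.5, 147.6, 127.0]
tcp_rot: [[0.987, 0.162, -0.0], [0.162, -0.987, 0.0], [0.0, -0.0, -1.0]]
contact_force: [-0.5, -0.5, 2.1]
width: 45.5
grip_force: 24.9
```

```bash
python3 -c "
from plant import workorder
print(workorder.finish_job())"
```

```text
the job is handed in; nothing more can be done
None
```

I proved the meter on the brass pad (about half way in, held over 1.5 s), then held it upright in the red ring at about half press (roughly 3.8 N), and handed the job in at 21.7 s with it still steady in the gripper; no verdict came back.

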